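# Set the wet wash things out to dry and start the fan

## Robot

A 6-joint arm with a two-finger parallel gripper is mounted at the origin on the work surface. World frame = base frame: x ahead of the robot, y to its left, z up, the work surface at z = 0. Lengths are in m, angles in rad, forces in N, time in s.
With the tool pointing down it reaches from about 0.35 to 0.975 m from the base axis. Payload 17.4 kg.
Tool frame: the origin (TCP) lies between the finger pads; the fingertips stand 11 mm ahead of it and the grasp point (between the pads) lies 8 mm behind it; z points along the fingers, y is the line along which they close (so a half turn about z gives the same grasp; the last joint's range is limited). The gripper opens to 85 mm and grips with 20 to 120 N. Pads are 22 mm wide; open, the fingers measure 114 mm over their backs; the gripper's body (76 mm by 85 mm) begins 54 mm behind the grasp point. The pads swing forward as they close: fully open they stand 13 mm farther back than shut.
Start: joints at [1.203, 0.116, 1.442, -0, 1.584, -0.038], TCP at [0.219, 0.639, 0.242] pointing down, gripper open.
Joint ranges: [-2.83, 2.83], [-0.83, 2.19], [0.07, 2.5], [-1.14, 4.28], [0.01, 3], [-2.97, 2.97]. Speed limits (rad/s): [1.89, 1.89, 2.22, 3.14, 3.14, 3.14].

## Interface

Orientations are given as a unit quaternion [w, x, y, z].
In Python, from bench import env gives the robot as it stands.
- The arm moves only by the shell command python3 -m handwheel 'ROWS' [FORCE]. ROWS is text: rows parted by semicolons, each of 7 numbers parted by spaces: the shift along the world's x, y, z in mm, then the turn, a rotation vector about the world's x, y, z in degrees, then the opening, from 0 (shut) to 1 (fully open). In form: x y z ax ay az grip; .... A call has 1 to 12 rows; each row is the pose to reach, as a shift and turn from the pose commanded when the call began; what a row does not reach only later rows make up. A row lasts 1/10 s, in which the tool goes at most 50 mm and 8.59 degrees, less where a joint would pass 70% of its speed; a pose out of reach is approached as far as the arm can. A call with a gripper value outside its range is refused whole. The fingers move at their own pace and stop on an object; FORCE is the grip in N (left out, the last holds). Time passes only in rows, so rows that repeat a pose let the fingers close. It gives the time, the measured TCP pose, the force, the opening and the grip force at its end, in the units of the state.
- env.observe(): the state, without advancing time (a new reading comes with each control period).
- env.grab_frame(name): name is "scene" or "top" or "wrist"; returns a dict with "pixels" (480x640x3 uint8, red, green, blue), "range_z" (480x640 float32, m along the optical axis (not along the pixel's ray), 0 where there is no reading), "intrinsics" (3x3 intrinsics, pixels), "k1" (the pictures are not rectified: a ray, as slopes to the right and down, at radius r is drawn at 1 + k1 r^2 times it, then the intrinsics apply), "R" (3x3) and "t" (3): a world point X has camera coordinates R X + t; the wrist camera has in their place "hand_eye" (4x4, takes a point from camera to tool coordinates, whose origin is the TCP and whose axes are the flange's). Camera axes: x right, y down, z forward; pixel columns grow to the right and rows downward; lengths in m; the calibration is good to about 2 mm. A picture is of the moment at which its call begins: read the wrist's pose just before it.
- env.hand_in(): hands the job in; it is judged then, once.
The state is a dict: "clock": time; "joints": joint angles; "qvel": joint speeds; "tau": joint torques, N m; "tool_pos": TCP position; "tool_rot": TCP orientation; "contact_force": force on the tool from outside, world axes, zero at the start; "moment": the same for the moment, N m; "grip_width": opening from 0.0 (shut) to 1.0 (fully open); "gripper_force": force on a finger pad.
Only numpy, scipy, OpenCV 4.12 (cv2) and the standard library are available. Lean on these libraries where they do the work, as an engineer would, in place of code of your own. Each camera call takes 0.05 s, during which the arm holds its last target. There are 200 camera calls.

## Task

Lay every soap bar flat on the sloped rack, each lengthwise up and down the slope, resting on both slats behind the lip, with at least a finger's width of air between neighbouring bars, and lay the bamboo brush level across both forks of its stand by the handle. When all of it is in place, start the fan: press the large key once, then the medium key twice for the second speed, then the small key once, each press fully down, one key at a time. Everything must still lie in place at the end, and the other things on the shelf are to be left standing where they are.

Things in the scene. Friction and masses are not known exactly. Their poses are not given: they have to be found in the camera images.
- soap1: a bar of off-white soap, one of up to four alike, 76 x 40 x 26 mm with chamfered edges (its sides, 40 mm apart, are 14 mm tall at mid height; its top and bottom faces are 66 x 30 mm), 100 g; starts lying flat on the work surface; may be absent. Origin at its centre, x along the 76 mm, z along the 26 mm (either face may be up)
- soap2: a bar of off-white soap, one of up to four alike, 76 x 40 x 26 mm with chamfered edges (its sides, 40 mm apart, are 14 mm tall at mid height; its top and bottom faces are 66 x 30 mm), 100 g; starts lying flat on the work surface; may be absent. Origin at its centre, x along the 76 mm, z along the 26 mm (either face may be up)
- soap3: a bar of off-white soap, one of up to four alike, 76 x 40 x 26 mm with chamfered edges (its sides, 40 mm apart, are 14 mm tall at mid height; its top and bottom faces are 66 x 30 mm), 100 g; starts lying flat on the work surface; may be absent. Origin at its centre, x along the 76 mm, z along the 26 mm (either face may be up)
- soap4: a bar of off-white soap, one of up to four alike, 76 x 40 x 26 mm with chamfered edges (its sides, 40 mm apart, are 14 mm tall at mid height; its top and bottom faces are 66 x 30 mm), 100 g; starts lying flat on the work surface; may be absent. Origin at its centre, x along the 76 mm, z along the 26 mm (either face may be up)
- brush: the bamboo brush, 200 mm long, 70 g, starts lying on the work surface with its handle 15 mm above it. Origin at its balance point on the handle's centre line; x runs along the handle towards the head. Straight handle 18 mm wide (y) x 16 mm thick (z) from x = -85 to +50 mm; bristle head 36 mm wide x 30 mm thick from x = +50 to +100 mm; end knob 24 x 30 mm from x = -100 to -85 mm
- rack: fixed steel stand of the soap rack, 100 mm deep (x) x 344 mm long (y); origin under its centre on the work surface; carries the deck
- deck: sloped narrow deck of the soap rack, 20 degrees, low side towards the robot. Origin: centre of the plane of the slat tops, 100 mm up; x up the slope, y along the rack, z square out of the slope. Two slats 12 mm wide along y, centred at x = -22 and +22 mm, tops at z = 0, a gap between; lip along the low side at x = -48 to -42 mm, up to z = 12 mm; end frames at y = +-159 to 171 mm, up to z = 4 mm
- stand: fixed wooden brush stand: base 90 (x) x 110 (y) x 10 mm, two upright forks 8 mm thick at y = -32 and +32 mm; a brush lies across both, along y. Origin under its centre on the work surface. Saddles 56 mm up, between prongs 32 mm apart there (wider above) that rise to 78 mm. A handle lying in them has its centre line 64 to 65 mm up
- fan: fixed rechargeable table fan; its foot, 100 (x) x 210 (y) x 35 mm, carries three keys in a row along y; origin under the foot's centre; the fan head (170 mm across, up to 250 mm high) stands 200 mm behind it (+x)
- key_large_top (a point): centre of the top of the fan's large round grey spring key, 40 mm across, in a round white collar; the top stands 57 mm above the work surface and 10 mm above its collar; the three keys may be in any order along the row; presses straight down
- key_large (a joint): travel of that key, 0 up to 0.006 m fully down (4 N); springs back
- key_medium_top (a point): centre of the top of the fan's medium round grey spring key, 28 mm across, in a round white collar; the top stands 57 mm above the work surface and 10 mm above its collar; the three keys may be in any order along the row; presses straight down
- key_medium (a joint): travel of that key, 0 up to 0.006 m fully down (4 N); springs back
- key_small_top (a point): centre of the top of the fan's small round grey spring key, 18 mm across, in a round white collar; the top stands 57 mm above the work surface and 10 mm above its collar; the three keys may be in any order along the row; presses straight down
- key_small (a joint): travel of that key, 0 up to 0.006 m fully down (4 N); springs back
- mug: bystander: white ceramic mug, 80 mm across, 90 mm high; origin under its centre
- tumbler: bystander: steel tumbler, 72 mm across, 110 mm high; origin under its centre
- soap_case: bystander: shut steel soap case, 109 x 70 x 32 mm; origin under its centre
Not all that is in view belongs to the job. Leave any blue look-alike of the soap4 alone.

How it is judged:
On the way, in this order (a step that is already met when the one before it is completed fails the run):
1. all soap bars lie on the rack and the brush on its stand (x of soap1 in the frame of deck between -0.014 and 0.016 m and y of soap1 in the frame of deck between -0.145 and 0.145 m and z of soap1 in the frame of deck between 0.007 and 0.019 m and angle between the z axis of each of soap1, soap2, soap3, soap4 and the z axis of deck, either way round below 0.12 rad and angle between the x axis of each of soap1, soap2, soap3, soap4 and the x axis of deck, either way round below 0.35 rad and x of soap2 in the frame of deck between -0.014 and 0.016 m and y of soap2 in the frame of deck between -0.145 and 0.145 m and z of soap2 in the frame of deck between 0.007 and 0.019 m and x of soap3 in the frame of deck between -0.014 and 0.016 m and y of soap3 in the frame of deck between -0.145 and 0.145 m and z of soap3 in the frame of deck between 0.007 and 0.019 m and x of soap4 in the frame of deck between -0.014 and 0.016 m and y of soap4 in the frame of deck between -0.145 and 0.145 m and z of soap4 in the frame of deck between 0.007 and 0.019 m and distance between each of soap2, soap3, soap4 and soap1 above 0.05 m and distance between each of soap3, soap4 and soap2 above 0.05 m and distance between soap4 and soap3 above 0.05 m and z of brush in the frame of stand between 0.057 and 0.074 m and x of brush in the frame of stand between -0.012 and 0.012 m and y of brush in the frame of stand between -0.024 and 0.024 m and angle between the x axis of brush and the y axis of stand, either way round below 0.15 rad and linear speed of each of soap1, soap2, soap3, soap4, brush below 0.02 m/s), for 0.2 s.
2. the large key is pressed fully down (value of joint key_large above 0.0045 m), for 0.05 s.
3. the medium key is pressed fully down (value of joint key_medium above 0.0045 m), for 0.05 s.
4. the medium key is let up again (value of joint key_medium below 0.0015 m), for 0.05 s.
5. the medium key is pressed a second time (value of joint key_medium above 0.0045 m), for 0.05 s.
6. the small key is pressed fully down (value of joint key_small above 0.0045 m), for 0.05 s.
At the end, for the whole second after the job is handed in: bars at rest flat on both slats (7 deg), lengthwise up the slope (20 deg), within 14 mm of the deck's middle line and 145 mm of its middle, centres 50 mm apart; brush at rest in both forks (12 mm, 9 deg; balance point within 24 mm of the middle); keys up (all of step 1 and value of joint each of key_large, key_medium, key_small below 0.002 m); the robot touches nothing.
It fails at once if two keys are pressed at once (value of joint each of key_large, key_medium above 0.003 m or value of joint each of key_large, key_small above 0.003 m or value of joint each of key_medium, key_small above 0.003 m).
It fails at once if a bystander (mug, tumbler, soap case) is pushed more than 60 mm away or tipped over (distance of any of mug, tumbler, soap_case from where it was at the start of the episode above 0.06 m or angle between any of mug, tumbler's own z axis and vertical above 0.6 rad).
Of soap1, soap2, soap3, soap4 only 3 to 4 are there at a start; the rules pass over those that are not, and their reading is None.
At some moment in a run one of soap1, soap2, soap3, soap4 may be knocked a few centimetres aside while the robot is not near it.
Once in a run the grip may slacken for a moment while it holds something.
It also fails if it takes over 200 s, if anything falls off the work surface, if the arm or the gripper's body presses on something with over 40 N, if the wrist force passes 120 N, or if a joint passes its speed limit or range.

## Working session

There is one attempt and no reset: what is moved stays moved. The work goes in short steps, Python scripts to look and compute and a shell command to move; the robot and the scene stay as the last step left them, time stands still between calls to the robot, and variables do not carry over. Pictures are saved under pics/ and viewed, at most 14 in all, crops included, and the job is handed in when it is done.

```bash
ls; mkdir -p pics; cat > h.py <<'E'
import numpy as np,cv2
from bench import env
def save(n,f): cv2.imwrite(f'pics/{n}.png',f['pixels'][:,:,::-1])
def rays(f,uv):
    K=np.array(f['intrinsics'],float);uv=np.atleast_2d(np.array(uv,float))
    d=np.c_[(uv[:,0]-K[0,2])/K[0,0],(uv[:,1]-K[1,2])/K[1,1]]
    s=d.copy()
    for _ in range(20): s=d/(1+f['k1']*(s**2).sum(1,keepdims=True))
    return np.c_[s,np.ones(len(s))]
def pose(f,st=None):  # returns Rcw (cam->world), origin
    if 'R' in f and f['R'] is not None: R=np.array(f['R']);return R.T,-R.T@np.array(f['t'])
    from scipy.spatial.transform import Rotation as Ro
    q=st['tool_rot'];T=np.eye(4);T[:3,:3]=Ro.from_quat([q[1],q[2],q[3],q[0]]).as_matrix();T[:3,3]=st['tool_pos']
    M=T@np.array(f['hand_eye']);return M[:3,:3],M[:3,3]
def onplane(f,uv,z,st=None):
    R,o=pose(f,st);d=rays(f,uv)@R.T
    return o+d*((z-o[2])/d[:,2])[:,None]
def cloud(f,st=None):
    vv,uu=np.mgrid[0:480,0:640];r=rays(f,np.c_[uu.ravel(),vv.ravel()])
    R,o=pose(f,st);P=(r*f['range_z'].reshape(-1,1))@R.T+o
    P[f['range_z'].ravel()==0]=np.nan
    return P.reshape(480,640,3)
E
python3 - <<'E'
from h import *
for n in('scene','top','wrist'):
    s=env.observe();f=env.grab_frame(n);save(n+'0',f);print(n,np.array(f['intrinsics']).round(1).tolist(),f['k1'],pose(f,s)[1].round(3))
print(s)
E
```

```text
pics
scene [[467.8, 0.0, 321.0], [0.0, 467.8, 237.3], [0.0, 0.0, 1.0]] -0.10362274495368844 [ 0.745 -0.381  0.847]
top [[601.0, 0.0, 328.5], [0.0, 601.0, 244.5], [0.0, 0.0, 1.0]] -0.1247108863518093 [ 0.302 -0.005  1.344]
wrist [[337.6, 0.0, 316.7], [0.0, 337.6, 237.8], [0.0, 0.0, 1.0]] -0.007376079895053597 [0.145 0.663 0.372]
{'clock': 0.1, 'joints': array([ 1.20321327e+00,  1.16463709e-01,  1.44221581e+00, -2.73472549e-05,
        1.58397959e+00, -3.77953851e-02]), 'qvel': array([ 7.93840889e-04, -1.15665804e-03, -8.96866679e-04,  3.42572602e-04,
       -8.45563322e-04,  1.10541876e-05]), 'tau': array([ 2.43816379e-03, -7.33680296e+01, -6.33786964e+01,  7.79318839e-05,
        5.18946763e-03, -5.51335660e-06]), 'tool_pos': array([0.21854957, 0.63847368, 0.24160789]), 'tool_rot': array([-9.39480435e-05,  1.64147756e-01,  9.86435619e-01, -5.25062722e-04]), 'contact_force': array([ 0.25537111, -0.54171727, -0.46320868]), 'moment': array([0.03051399, 0.03107582, 0.03069163]), 'gripper_force': 0.0, 'grip_width': 0.9968305270090969}
```

View pics/top0.png

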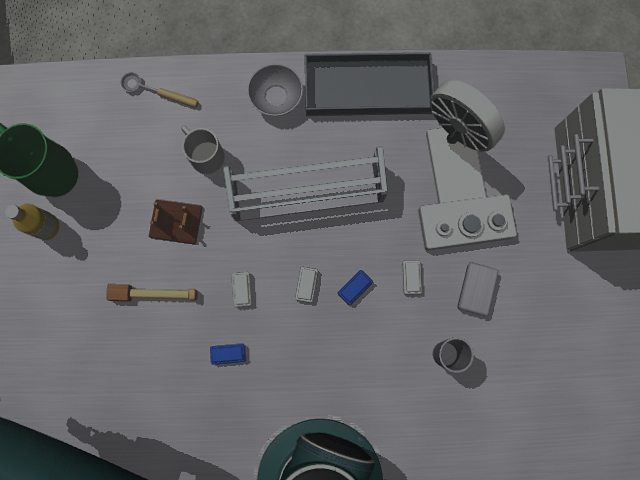

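View pics/scene0.png

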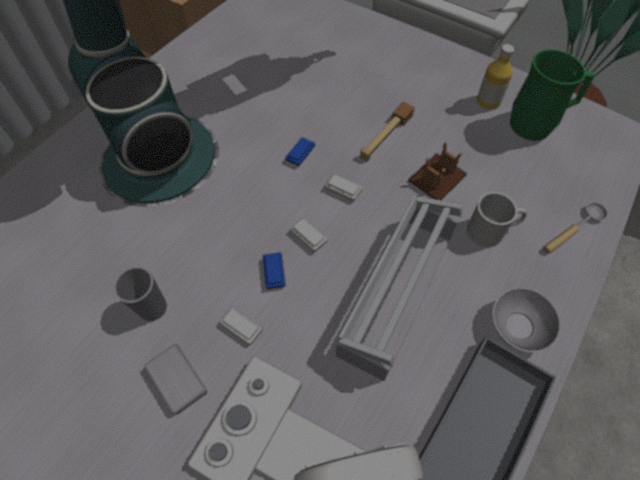

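The top view shows three white soaps at (241,289), (307,285) and (412,278), and blue look-alikes at (355,288) and (228,354). It also shows the brush (150,294), stand (177,222), rack (305,185), fan keys (444,229), (470,224) and (498,222), mug (201,148), tumbler (454,355) and case (478,290). The scene view agrees. The light patch in the shadow at scene (234,84) needs checking.

```bash
python3 - <<'E'
from h import *
for n in('top','scene'):
    f=env.grab_frame(n);P=cloud(f);im=f['pixels'];hsv=cv2.cvtColor(im,cv2.COLOR_RGB2HSV);Z=P[...,2]
    m=((Z>0.010)&(Z<0.16)).astype(np.uint8)
    m=cv2.morphologyEx(m,cv2.MORPH_OPEN,np.ones((3,3)))
    k,lab,st,c=cv2.connectedComponentsWithStats(m)
    print(n)
    for i in range(1,k):
        if st[i,4]<80: continue
        q=lab==i;p=P[q]
        top=p[p[:,2]>np.percentile(p[:,2],50)-0.006]
        (cx,cy),(w,h),a=cv2.minAreaRect((top[:,:2]*1000).astype(np.float32))
        print(c[i].round(),st[i,4],'rect',round(cx),round(cy),round(w),round(h),round(a,1),'z',np.percentile(p[:,2],[5,50,95]).round(3),'hsv',np.median(hsv[q],0))
    if n=='scene': print('patch',P[84,234],im[84,234])
    else: print('patch',P[474,187],im[474,187], 'table', P[400,240])
E
```

```text
top
[379.  60.] 1000 rect 918 -139 108 302 0.5 z [0.013 0.031 0.043] hsv [103.  15.  35.]
[274.  87.] 1586 rect 881 81 128 127 45.0 z [0.013 0.027 0.046] hsv [120.   8.  83.]
[177.  97.] 314 rect 882 316 102 20 69.8 z [0.013 0.018 0.023] hsv [ 19.  90. 126.]
[452. 185.] 8592 rect 698 -244 532 230 38.7 z [0.018 0.033 0.122] hsv [ 80.   6. 136.]
[577. 193.] 3948 rect 615 -591 326 126 24.5 z [0.023 0.09  0.151] hsv [45.  5. 68.]
[202. 149.] 1062 rect 737 253 100 81 73.1 z [0.017 0.062 0.091] hsv [45.  5. 56.]
[ 24. 154.] 1405 rect 719 625 60 103 56.7 z [0.025 0.096 0.153] hsv [68. 87. 37.]
[ 55. 174.] 1623 rect 688 576 63 118 58.4 z [0.033 0.099 0.151] hsv [68. 85. 36.]
[584. 164.] 193 rect 657 -578 96 7 0.2 z [0.141 0.151 0.158] hsv [45.  6. 68.]
[307. 183.] 3214 rect 649 14 102 344 7.0 z [0.049 0.096 0.112] hsv [ 96.   9. 134.]
[ 36. 222.] 1096 rect 578 614 54 62 64.8 z [0.023 0.103 0.138] hsv [ 23. 125.  61.]
[158. 215.] 227 rect 591 346 11 47 79.9 z [0.012 0.047 0.075] hsv [11. 70. 44.]
[186. 219.] 224 rect 580 283 9 48 80.3 z [0.012 0.048 0.076] hsv [12. 83. 49.]
[412. 277.] 614 re
[... 2276 characters left out ...]
2.6 z [0.015 0.023 0.026] hsv [112. 178. 112.]
[140. 292.] 1882 rect 269 -285 71 71 85.2 z [0.022 0.075 0.109] hsv [135.  12.  57.]
[528. 317.] 2405 rect 881 81 129 127 56.0 z [0.012 0.026 0.044] hsv [140.  10.  85.]
[241. 325.] 843 rect 442 -216 39 75 89.3 z [0.015 0.024 0.027] hsv [ 30.   4. 132.]
[511. 395.] 1849 rect 901 -88 202 141 90.0 z [0.013 0.033 0.04 ] hsv [110.  18.  47.]
[175. 379.] 2391 rect 410 -362 70 109 72.5 z [0.025 0.03  0.032] hsv [140.   9. 115.]
[264. 431.] 11047 rect 562 -348 102 210 6.7 z [0.019 0.033 0.055] hsv [ 90.   4. 138.]
[430. 442.] 172 rect 833 -206 68 5 89.9 z [0.014 0.037 0.04 ] hsv [110.  16.  71.]
patch [-0.00956866  0.2987198   0.00160437] [113 109 111]
```

```bash
python3 - <<'E'
from h import *
for n in('top','scene'):
    f=env.grab_frame(n);P=cloud(f);X,Y,Z=P[...,0],P[...,1],P[...,2]
    r=(abs(X-.65)<.09)&(abs(Y-.014)<.2)&(Z>.08)&(Z<.125)
    p=P[r]*1000
    for yaw in (5.5,6,6.5,7):
        t=np.radians(yaw);q=p-[650,14,100];u=q[:,0]*np.cos(t)+q[:,1]*np.sin(t);v=-q[:,0]*np.sin(t)+q[:,1]*np.cos(t)
        inn=abs(v)<150
        h,e=np.histogram(u[inn],bins=np.arange(-56,58,3));print(n,yaw,(h**2).sum(),h.tolist())
    print('v range',np.percentile(v,[0.5,99.5]),'upper slat z', np.median(q[inn&(u>14)&(u<26),2]),'lower',np.median(q[inn&(u<-16)&(u>-24),2]))
    k=(abs(X-.56)<.08)&(abs(Y+.348)<.12)&(Z>.053)&(Z<.064)
    c=cv2.connectedComponentsWithStats(k.astype(np.uint8))
    for i in range(1,c[0]):
        if c[2][i,4]>15:
            w=P[c[1]==i];a=onplane(f,c[3][i],.057)[0];print(n,'key',c[2][i],w.mean(0).round(4),'ray',a.round(4),np.ptp(w[:,:2],0))
    m=(abs(X-.585)<.07)&(abs(Y-.314)<.07)&(Z>.055)&(Z<.085)
    c=cv2.connectedComponentsWithStats(m.astype(np.uint8))
    for i in range(1,c[0]):
        if c[2][i,4]>4: w=P[c[1]==i];print(n,'prong',c[2][i,4],w.mean(0).round(4))
    b=(abs(X-.585)<.09)&(abs(Y-.314)<.09)&(Z>.006)&(Z<.09)
    print('base',cv2.minAreaRect((P[b][:,:2]*1000).astype(np.float32)))
E
```

```text
top 5.5 360865 [0, 7, 139, 198, 98, 55, 18, 0, 0, 33, 176, 209, 213, 144, 35, 1, 0, 0, 0, 0, 0, 0, 0, 57, 198, 214, 206, 124, 14, 2, 0, 0, 0, 0, 0, 0, 0]
top 6 376983 [0, 0, 141, 217, 84, 62, 10, 0, 0, 20, 190, 202, 219, 152, 29, 0, 0, 0, 0, 0, 0, 0, 0, 49, 204, 220, 204, 125, 12, 1, 0, 0, 0, 0, 0, 0, 0]
top 6.5 372021 [0, 1, 135, 214, 93, 62, 10, 0, 0, 19, 195, 203, 210, 154, 31, 0, 0, 0, 0, 0, 0, 0, 0, 54, 208, 206, 211, 116, 21, 0, 0, 0, 0, 0, 0, 0, 0]
top 7 347823 [0, 15, 127, 196, 107, 53, 18, 0, 0, 42, 176, 196, 213, 143, 41, 2, 0, 0, 0, 0, 0, 0, 1, 69, 185, 209, 206, 118, 28, 0, 0, 0, 0, 0, 0, 0, 0]
v range [-170.78152     183.56273116] upper slat z 7.773827346395514 lower -7.2731853915318965
top key [463 215  18  18 223] [ 0.5524 -0.3492  0.0572] ray [ 0.5524 -0.3493  0.057 ] [0.03836681 0.03872019]
top key [492 214  14  12 115] [ 0.5605 -0.4106  0.0567] ray [ 0.5604 -0.4105  0.057 ] [0.02548922 0.03012748]
top key [441 223   7   9  43] [ 0.546  -0.2874  0.0572] ray [ 0.546  -0.2874  0.057 ] [0.01783434 0.01397384]
top prong 80 [0.5915 0.3445 0.0661]
top prong 80 [0.5809 0.28
[... 778 characters left out ...]
83.13982805] upper slat z 6.439282666312309 lower -8.354132372520056
scene key [253 378  11  11  79] [ 0.5448 -0.2885  0.0552] ray [ 0.5452 -0.2887  0.057 ] [0.01627328 0.01747251]
scene key [226 405  25  24 446] [ 0.5523 -0.35    0.0556] ray [ 0.5527 -0.35    0.057 ] [0.0397347  0.03877055]
scene key [210 442  17  19 219] [ 0.5591 -0.4109  0.0554] ray [ 0.5595 -0.4109  0.057 ] [0.02608136 0.02687867]
scene prong 40 [0.5711 0.3483 0.0675]
scene prong 11 [0.5909 0.3439 0.0567]
scene prong 29 [0.6089 0.3413 0.0686]
scene prong 40 [0.5619 0.2859 0.0656]
scene prong 46 [0.5927 0.2798 0.065 ]
base ((584.5280151367188, 314.03826904296875), (109.65396881103516, 89.6193618774414), 79.57720947265625)
```

```bash
python3 -m handwheel '20 -50 0 0 0 4 0.65; 40 -95 0 0 0 8 0.65; 60 -140 0 0 0 12 0.65; 80 -185 0 0 0 16 0.65; 100 -230 0 0 0 20 0.65; 120 -275 0 0 0 22.5 0.65; 140 -320 -20 0 0 22.5 0.65; 160 -365 -40 0 0 22.5 0.65; 180 -410 -60 0 0 22.5 0.65; 200 -450 -80 0 0 22.5 0.65; 205 -475 -90 0 0 22.5 0.65; 205 -475 -90 0 0 22.5 0.65' 40; python3 - <<'E'
from h import *
s=env.observe();print(s);f=env.grab_frame('top');save('top1',f)
P=cloud(f);X,Y,Z=P[...,0],P[...,1],P[...,2]
m=((Z>.01)&(Z<.035)&(f['pixels'].min(-1)>105)&(X<.53)).astype(np.uint8)
c=cv2.connectedComponentsWithStats(m)
for i in range(1,c[0]):
    if c[2][i,4]>80: print(c[2][i],cv2.minAreaRect((P[c[1]==i][:,:2]*1000).astype(np.float32)))
s=env.observe();f=env.grab_frame('wrist');save('wr1',f)
E
```

```text
clock: 1.55
tool_pos: [0.4237, 0.1604, 0.1504]
tool_rot: [-0.001, -0.03, 1.0, -0.001]
contact_force: [0.1, 1.8, -0.8]
grip_width: 0.647
gripper_force: 0.0
{'clock': 1.55, 'joints': array([ 3.06004895e-01, -3.47569968e-01,  2.01472267e+00, -7.16180081e-04,
        1.47687895e+00, -1.32384812e+00]), 'qvel': array([ 0.06990215, -0.00524584, -0.04007766,  0.01826298,  0.01925865,
        0.07562226]), 'tau': array([ -3.93843368, -33.20366979, -61.229074  ,  -0.34548738,
        -0.4347941 ,  -1.49239149]), 'tool_pos': array([0.42369607, 0.1603914 , 0.15041248]), 'tool_rot': array([-1.07588386e-03, -2.95580298e-02,  9.99562258e-01, -6.75817665e-04]), 'contact_force': array([ 0.11944186,  1.84936611, -0.79188433]), 'moment': array([-0.03152547,  0.00310013,  0.01968171]), 'gripper_force': 0.0, 'grip_width': 0.6471515369716581}
[468 235  39   8 106] ((524.745849609375, -388.9617614746094), (13.02379035949707, 90.02469635009766), 5.320670127868652)
[425 236  42  12 231] ((518.1441040039062, -294.6404724121094), (24.05634117126465, 91.7291030883789), 1.9540367126464844)
[403 260  19  34 550] ((442.64715576171875, -216.9069366455078), (38.833229064941406, 75.25260925292969), 89.45341491699219)
[ 460  262   38   52 1249] ((411.783935546875, -362.88079833984375), (66.06156158447266, 105.31847381591797), 73.01449584960938)
[295 267  23  35 506] ((432.15936279296875, 19.98917007446289), (37.922340393066406, 75.17109680175781), 77.28350067138672)
[233 288  17  19 219] ((406.6654357910156, 164.43800354003906), (38.24684524536133, 35.71699523925781), 3.2915189266204834)
```

View pics/wr1.png

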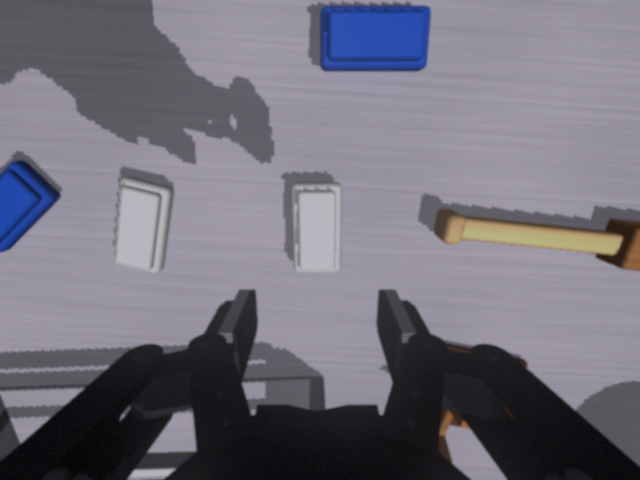

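View pics/top1.png

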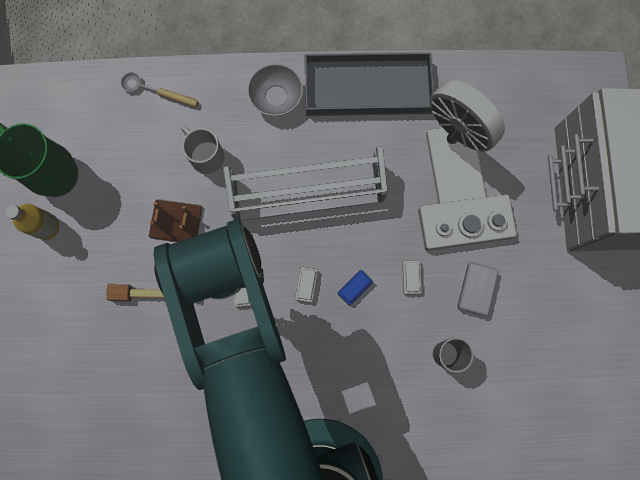

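The wrist view shows the soap at (317,228), centred between the fingers (248 to 387), with the neighbouring bars and the brush clear. The top view shows no fourth white bar.

```bash
python3 -m handwheel '0 -0.5 -40 0 0 0 0.65; 0 -0.5 -80 0 0 0 0.65; 0 -0.5 -115 0 0 0 0.65; 0 -0.5 -130 0 0 0 0.65; 0 -0.5 -137 0 0 0 0.65; 0 -0.5 -137 0 0 0 0.65; 0 -0.5 -137 0 0 0 0.3; 0 -0.5 -137 0 0 0 0.3; 0 -0.5 -137 0 0 0 0.3; 0 -0.5 -137 0 0 0 0.3; 0 -0.5 -137 0 0 0 0.3; 0 -0.5 -137 0 0 0 0.3' 50; python3 - <<'E'
from h import *
s=env.observe();print(s['tool_pos'],s['contact_force'])
E
```

```text
clock: 2.85
tool_pos: [0.4245, 0.1636, 0.017]
tool_rot: [0.001, -0.031, 1.0, 0.001]
contact_force: [-2.7, 2.4, 7.3]
grip_width: 0.452
gripper_force: 51.1
[0.4244851  0.1636497  0.01697724] [-2.69064452  2.40302204  7.31520179]
```

```bash
python3 -m handwheel '0 0 40 0 0 0 0.3; 0 0 90 0 0 0 0.3; 10 -5 140 0 0 0 0.3; 40 -10 160 0 -4 0 0.3; 75 -20 170 0 -8 1 0.3; 110 -30 170 1 -12 2 0.3; 145 -40 160 1.4 -16 2.6 0.3; 175 -50 150 1.7 -19.9 2.6 0.3; 196.5 -57 140 1.7 -19.9 2.6 0.3; 196.5 -57 140 1.7 -19.9 2.6 0.3; 196.5 -57 140 1.7 -19.9 2.6 0.3; 196.5 -57 140 1.7 -19.9 2.6 0.3'; python3 - <<'E'
from h import *
s=env.observe();print(s['tool_pos'])
f=env.grab_frame('scene');save('sc2',f)
cv2.imwrite('pics/sc2c.png',cv2.resize(f['pixels'][120:420,220:600,::-1],None,fx=2,fy=2))
E
```

```text
clock: 4.05
tool_pos: [0.6199, 0.1065, 0.1563]
tool_rot: [0.174, -0.054, 0.983, 0.009]
contact_force: [0.4, 0.3, -0.0]
grip_width: 0.455
gripper_force: 50.9
[0.6198528  0.10645169 0.15626159]
```

View pics/sc2c.png

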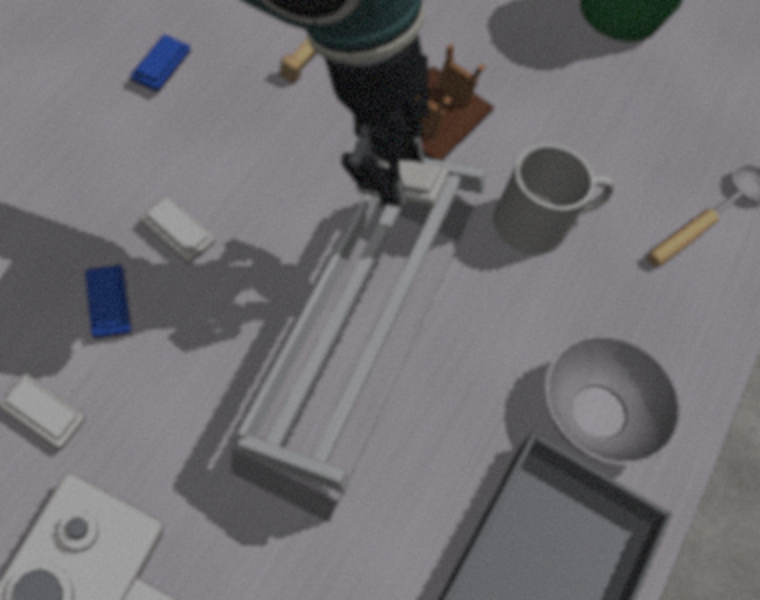

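The crop shows the bar held and tilted over the left end of the rack at (425,175), clear of the end frame. Lowering it now.

```bash
python3 -m handwheel '5 1 -13 0 0 0 0.3; 10 1.5 -27 0 0 0 0.3; 13 2 -34 0 0 0 0.3; 14 2 -37 0 0 0 0.3; 14 2 -37.5 0 0 0 0.3; 14 2 -37.5 0 0 0 0.3'
```

```text
clock: 4.7
tool_pos: [0.6341, 0.1081, 0.1175]
tool_rot: [0.173, -0.054, 0.983, 0.009]
contact_force: [0.4, 0.3, -0.6]
grip_width: 0.457
gripper_force: 51.0
```

```bash
python3 -m handwheel '0.5 0 -1.5 0 0 0 0.3; 0.5 0 -1.5 0 0 0 0.3';python3 -m handwheel '0.5 0 -1.5 0 0 0 0.3; 0.5 0 -1.5 0 0 0 0.3'
```

```text
clock: 4.9
tool_pos: [0.6347, 0.1081, 0.1169]
tool_rot: [0.173, -0.054, 0.983, 0.009]
contact_force: [-6.9, -0.7, 6.6]
grip_width: 0.451
gripper_force: 51.9
clock: 5.1
tool_pos: [0.6347, 0.1082, 0.1169]
tool_rot: [0.173, -0.054, 0.983, 0.009]
contact_force: [-27.6, -2.8, 24.0]
grip_width: 0.451
gripper_force: 54.7
```

```bash
python3 -m handwheel '-0.5 0 1.5 0 0 0 0.3; -0.5 0 1.5 0 0 0 0.48; -0.5 0 1.5 0 0 0 0.55; -0.5 0 1.5 0 0 0 0.65; -0.5 0 1.5 0 0 0 0.65; -0.5 0 1.5 0 0 0 0.65; -8 -1 19 0 0 0 0.65; -17 -2 45 0 0 0 0.65; -26 -3 70 0 0 0 0.65; -40 -5 90 0 6 0 0.65'; python3 - <<'E'
from h import *
P=[cloud(env.grab_frame(n)) for n in('scene','top')]
for p,n in zip(P,'st'):
    t=np.radians(6.2);yd=np.array([-np.sin(t),np.cos(t),0]);c,s=np.cos(np.radians(20)),np.sin(np.radians(20))
    xd=np.array([c*np.cos(t),c*np.sin(t),s]);zd=np.cross(xd,yd)
    q=(p.reshape(-1,3)-[.65,.014,.1]);L=np.c_[q@xd,q@yd,q@zd]*1000
    m=(abs(L[:,0])<55)&(abs(L[:,1])<150)&(L[:,2]>19)&(L[:,2]<32)
    r=L[m];print(n,m.sum(),cv2.minAreaRect(r[:,:2].astype(np.float32)),np.median(r[:,2]), np.linalg.lstsq(np.c_[r[:,:2],np.ones(len(r))],r[:,2],rcond=None)[0])
E
```

```text
clock: 6.1
tool_pos: [0.5939, 0.1032, 0.206]
tool_rot: [0.121, -0.053, 0.991, 0.012]
contact_force: [-0.0, 0.3, -1.0]
grip_width: 0.648
gripper_force: 0.0
s 538 ((1.7904815673828125, 94.62665557861328), (75.59934997558594, 36.13612747192383), 1.4780195951461792) 24.70515897571093 [-1.49615383e-02  7.43668699e-02  1.72661492e+01]
t 2 ((-44.14152908325195, -74.16769409179688), (4.751413822174072, 0.0), -123.64675903320312) 20.28472405841287 [ 2.83155833 -1.94806662  0.79042751]
```

```bash
cat >> h.py <<'E'
from scipy.spatial.transform import Rotation as Ro
def go(pos_mm,head,tilt=None):
    """shift mm + rotvec deg from measured pose to pos with closing line heading head; tilt = deck -20 about its y axis"""
    s=env.observe();q=s['tool_rot'];R0=Ro.from_quat([q[1],q[2],q[3],q[0]])
    def tgt(h):
        p=np.radians((h+90)/2);R=Ro.from_quat([np.cos(p),np.sin(p),0,0])
        if tilt: t=np.radians(6.2);R=Ro.from_rotvec(np.radians(tilt)*np.array([-np.sin(t),np.cos(t),0]))*R
        return R
    d=min([(tgt(h)*R0.inv()).as_rotvec(degrees=True) for h in(head,head+180)],key=np.linalg.norm)
    print('at',(s['tool_pos']*1000).round(1),'shift',(np.array(pos_mm)-s['tool_pos']*1000).round(1),'turn',d.round(1))
def soaps():
    for n in('scene','top'):
        f=env.grab_frame(n);P=cloud(f);X,Y,Z=P[...,0],P[...,1],P[...,2];h=f['pixels'].astype(int)
        m=((Z>.01)&(Z<.04)&(h.min(-1)>95)&(np.ptp(h,axis=-1)<25)&(X<.53)).astype(np.uint8)
        c=cv2.connectedComponentsWithStats(m)
        for i in range(1,c[0]):
            if c[2][i,4]>150:
                (a,b),(w,l),g=cv2.minAreaRect((P[c[1]==i][:,:2]*1000).astype(np.float32))
                if b>-330: print(n,round(a,1),round(b,1),'size',round(w),round(l),'long yaw',round(g if w>l else g-90,1))
E
python3 - <<'E'
from h import *
soaps();go([431.5,18.7,110],77.4)
E
```

```text
scene 427.2 19.2 size 38 68 long yaw -11.2
scene 441.8 -215.6 size 40 76 long yaw -1.0
top 442.7 -216.5 size 40 75 long yaw -0.9
top 429.3 10.8 size 22 71 long yaw -10.2
at [595.6 103.1 204.9] shift [-164.1  -84.4  -94.9] turn [  0.2  14.2 -18.6]
```

```bash
python3 -m handwheel '-40 -20 0 0 4 -5 0.65; -80 -40 0 0 8 -10 0.65; -120 -60 0 0 12 -15 0.65; -155 -80 -30 0.2 14.2 -18.6 0.65; -164 -84.4 -70 0.2 14.2 -18.6 0.65; -164 -84.4 -110 0.2 14.2 -18.6 0.65; -164 -84.4 -134 0.2 14.2 -18.6 0.65; -164 -84.4 -134 0.2 14.2 -18.6 0.65; -164 -84.4 -134 0.2 14.2 -18.6 0.65'; python3 - <<'E'
from h import *
go([431.5,18.7,17],77.4)
s=env.observe();f=env.grab_frame('wrist');P=cloud(f,s);h=f['pixels'].astype(int);Z=P[...,2]
m=((Z>.01)&(Z<.04)&(h.min(-1)>95)&(np.ptp(h,axis=-1)<25)).astype(np.uint8)
c=cv2.connectedComponentsWithStats(m)
for i in range(1,c[0]):
    if c[2][i,4]>400: print(c[2][i],cv2.minAreaRect((P[c[1]==i][:,:2]*1000).astype(np.float32)),np.median(Z[c[1]==i]))
E
```

```text
clock: 7.2
tool_pos: [0.4311, 0.0188, 0.0708]
tool_rot: [-0.001, 0.11, 0.994, 0.0]
contact_force: [-0.0, 0.7, 0.1]
grip_width: 0.651
gripper_force: 0.0
at [431.1  18.8  70.8] shift [  0.4  -0.1 -53.8] turn [-0.1 -0.1 -0. ]
[ 278  201   71  123 7898] ((428.81585693359375, 17.145503997802734), (40.17534637451172, 75.5269546508789), 78.48014068603516) 0.024547759300056607
[  0 352  25  47 612] ((462.217529296875, -199.40597534179688), (11.25499439239502, 35.10303497314453), 68.66987609863281) 0.01684693423387501
```

```bash
python3 -m handwheel '0 0 -35 0 0 0 0.65; 0 -0.5 -53 0 0 0 0.65; 0 -0.5 -53 0 0 0 0.65; 0 -0.5 -53 0 0 0 0.65; 0 -0.5 -53 0 0 0 0.3; 0 -0.5 -53 0 0 0 0.3; 0 -0.5 -53 0 0 0 0.3; 0 -0.5 -53 0 0 0 0.3; 0 -0.5 -53 0 0 0 0.3; 0 -0.5 -53 0 0 0 0.3' 50; python3 - <<'E'
from h import *
go([650-4.4-1.5-14,14-.5-1.5,112.2+4+38],96.2,-20)
E
```

```text
clock: 8.25
tool_pos: [0.4322, 0.0183, 0.0199]
tool_rot: [0.0, 0.11, 0.994, 0.001]
contact_force: [-2.3, 0.5, 8.6]
grip_width: 0.451
gripper_force: 50.6
at [432.2  18.3  19.9] shift [197.9  -6.3 134.3] turn [ -1.2 -20.   18.6]
```

```bash
python3 -m handwheel '0 0 40 0 0 0 0.3; 0 0 90 0 0 0 0.3; 20 0 140 0 -4 3.5 0.3; 60 -1 165 -0.5 -8 7.5 0.3; 100 -3 170 -0.7 -12 11 0.3; 140 -5 170 -1 -16 15 0.3; 175 -6 160 -1.2 -20 18.6 0.3; 198.5 -6.5 140 -1.2 -20 18.6 0.3; 198.5 -6.5 140 -1.2 -20 18.6 0.3; 198.5 -6.5 140 -1.2 -20 18.6 0.3; 198.5 -6.5 140 -1.2 -20 18.6 0.3'; python3 - <<'E'
from h import *
go([643.2,13.2,118.8],96.2,-20)
f=env.grab_frame('scene');save('sc3',f)
cv2.imwrite('pics/sc3c.png',cv2.resize(f['pixels'][140:400,220:560,::-1],None,fx=2,fy=2))
E
```

```text
clock: 9.35
tool_pos: [0.6295, 0.0118, 0.1594]
tool_rot: [0.173, -0.053, 0.983, 0.009]
contact_force: [1.1, 0.4, -0.4]
grip_width: 0.451
gripper_force: 51.3
at [629.5  11.8 159.4] shift [ 13.7   1.4 -40.6] turn [ 0.1 -0.1 -0. ]
```

View pics/sc3c.png

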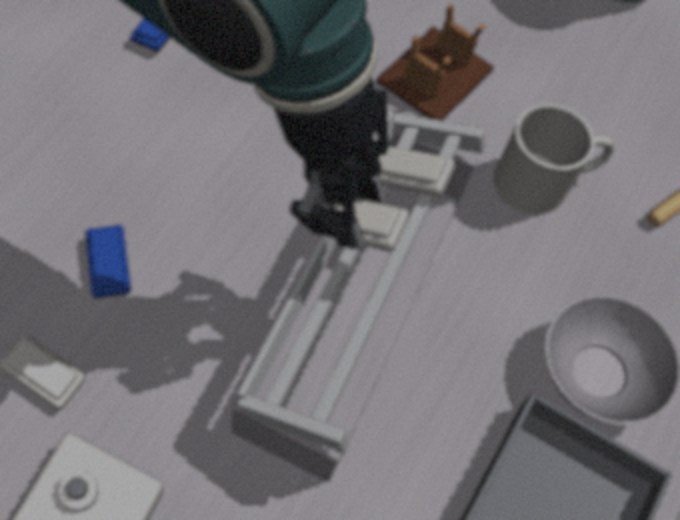

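The first bar lies flat at (415,168). The second is held above the middle at (380,222).

```bash
python3 -m handwheel '5 0.5 -13 0 0 0 0.3; 9 1 -27 0 0 0 0.3; 12 1.4 -35 0 0 0 0.3; 13.2 1.4 -39 0 0 0 0.3; 13.2 1.4 -39 0 0 0 0.3'; python3 -m handwheel '0.5 0 -1.4 0 0 0 0.3; 0.5 0 -1.4 0 0 0 0.3'
```

```text
clock: 9.9
tool_pos: [0.642, 0.0132, 0.1189]
tool_rot: [0.171, -0.054, 0.984, 0.009]
contact_force: [-25.1, -0.3, 18.1]
grip_width: 0.455
gripper_force: 54.2
clock: 10.1
tool_pos: [0.6421, 0.0132, 0.1189]
tool_rot: [0.17, -0.054, 0.984, 0.009]
contact_force: [-42.9, -1.0, 33.2]
grip_width: 0.45
gripper_force: 56.5
```

```bash
python3 -m handwheel '-0.9 0 2.6 0 0 0 0.3; -0.9 0 2.6 0 0 0 0.48; -0.9 0 2.6 0 0 0 0.55; -0.9 0 2.6 0 0 0 0.65; -0.9 0 2.6 0 0 0 0.65; -0.9 0 2.6 0 0 0 0.65; -8 -1 19 0 0 0 0.65; -17 -2 45 0 0 0 0.65; -26 -3 70 0 0 0 0.65; -60 -20 80 0 6 0 0.65; -90 -60 80 0 10 0 0.65; -120 -100 80 0 14 0 0.65'; cat >> h.py <<'E'
def deck():
    t=np.radians(6.2);yd=np.array([-np.sin(t),np.cos(t),0]);c,s=np.cos(np.radians(20)),np.sin(np.radians(20))
    xd=np.array([c*np.cos(t),c*np.sin(t),s]);zd=np.cross(xd,yd)
    for n in('scene','top'):
        p=cloud(env.grab_frame(n));q=(p.reshape(-1,3)-[.65,.014,.1]);L=np.c_[q@xd,q@yd,q@zd]*1000
        m=((abs(L[:,0])<55)&(abs(L[:,1])<150)&(L[:,2]>16)&(L[:,2]<34)).reshape(480,640)
        c=cv2.connectedComponentsWithStats(m.astype(np.uint8))
        for i in range(1,c[0]):
            if c[2][i,4]>100:
                r=L[(c[1]==i).ravel()];a=cv2.minAreaRect(r[:,:2].astype(np.float32))
                g=r[r[:,2]>np.median(r[:,2])-3]
                k=np.linalg.lstsq(np.c_[g[:,:2]-g[:,:2].mean(0),np.ones(len(g))],g[:,2],rcond=None)[0]
                print(n,'bar',np.round(a[0],1),np.round(a[1]),round(a[2],1),'slope',k[:2].round(3),'z',k[2].round(1))
E
python3 - <<'E'
from h import *
deck();soaps();go([442.3,-216.3,70],89.6)
E
```

```text
clock: 11.3
tool_pos: [0.5223, -0.0874, 0.1983]
tool_rot: [0.05, -0.053, 0.997, 0.016]
contact_force: [0.8, -0.8, -0.2]
grip_width: 0.649
gripper_force: 0.0
scene bar [ 1.1 94.5] [77. 38.] 0.3 slope [-0.009  0.032] z 24.7
scene bar [-1.7  0. ] [77. 42.] 1.0 slope [-0.01  0.02] z 24.7
top bar [-0.6  1.5] [76. 40.] 0.2 slope [0.002 0.007] z 25.6
top bar [ 2.2 96.7] [76. 40.] 0.2 slope [-0.003 -0.002] z 25.8
scene 441.9 -215.7 size 40 75 long yaw -1.2
at [523.4 -87.5 197.5] shift [ -81.1 -128.8 -127.5] turn [-1.7  5.9 -6.2]
```

```bash
python3 -m handwheel '-25 -40 0 0 2 -2 0.65; -50 -80 0 -1 4 -4 0.65; -75 -115 -20 -1.7 5.9 -6.4 0.65; -81 -129 -60 -1.7 5.9 -6.4 0.65; -81 -129 -100 -1.7 5.9 -6.4 0.65; -81 -129 -127 -1.7 5.9 -6.4 0.65; -81 -129 -127 -1.7 5.9 -6.4 0.65; -81 -129 -127 -1.7 5.9 -6.4 0.65'; python3 - <<'E'
from h import *
go([442.3,-216.3,17],89.3)
s=env.observe();f=env.grab_frame('wrist');P=cloud(f,s);h=f['pixels'].astype(int);Z=P[...,2]
m=((Z>.01)&(Z<.04)&(h.min(-1)>95)&(np.ptp(h,axis=-1)<25)).astype(np.uint8)
c=cv2.connectedComponentsWithStats(m)
for i in range(1,c[0]):
    if c[2][i,4]>400: print(c[2][i],cv2.minAreaRect((P[c[1]==i][:,:2]*1000).astype(np.float32)),np.median(Z[c[1]==i]))
E
```

```text
clock: 12.3
tool_pos: [0.443, -0.2154, 0.0711]
tool_rot: [-0.0, 0.003, 1.0, 0.0]
contact_force: [0.5, 0.9, -0.3]
grip_width: 0.65
gripper_force: 0.0
at [ 443.  -215.4   71.1] shift [ -0.7  -0.9 -54.1] turn [-0.1 -0.1 -0.3]
[    0   117   116   199 15811] ((412.078125, -357.05096435546875), (53.480594635009766, 103.09046173095703), 73.7751235961914) 0.030447853969401334
[ 277  198   71  122 8031] ((438.8021240234375, -218.47451782226562), (40.17637252807617, 75.61670684814453), 89.38318634033203) 0.0245245485691378
[ 242  354   32   61 1120] ((523.4325561523438, -254.50363159179688), (47.19915008544922, 11.186081886291504), 6.350474834442139) 0.031760352672012326
[   0  379   92   51 2695] ((528.7176513671875, -385.7558288574219), (31.520565032958984, 64.03305053710938), 7.693079471588135) 0.03351526864109619
[ 127  412   54   68 1364] ((565.7174682617188, -315.04852294921875), (23.563751220703125, 71.93424987792969), 55.591941833496094) 0.033910856558233324
```

```bash
python3 -m handwheel '-1 -1 -35 0 0 0 0.65; -1 -1 -54 0 0 0 0.65; -1 -1 -54 0 0 0 0.65; -1 -1 -54 0 0 0 0.65; -1 -1 -54 0 0 0 0.3; -1 -1 -54 0 0 0 0.3; -1 -1 -54 0 0 0 0.3; -1 -1 -54 0 0 0 0.3; -1 -1 -54 0 0 0 0.3; -1 -1 -54 0 0 0 0.3' 50; python3 - <<'E'
from h import *
z=env.observe()['tool_pos'][2]*1000-13
n=np.array([-.34,-.037,.94]);c=np.array([660.3,-80.4,100])+n*(13+z);print(c)
go(c+n*40,96.2,-20)
E
```

```text
clock: 13.35
tool_pos: [0.4424, -0.2174, 0.0188]
tool_rot: [0.001, 0.004, 1.0, -0.0]
contact_force: [-1.3, 1.5, 9.6]
grip_width: 0.452
gripper_force: 50.6
[653.92483349 -81.09376812 117.62546036]
at [ 442.4 -217.4   18.8] shift [197.9 134.8 136.5] turn [  1.  -19.9   6.6]
```

```bash
python3 -m handwheel '0 0 40 0 0 0 0.3; 0 0 90 0 0 0 0.3; 20 15 140 0 -4 1.5 0.3; 60 40 165 0.3 -8 3 0.3; 95 65 170 0.5 -12 4.5 0.3; 130 90 170 0.8 -16 5.5 0.3; 165 113 160 1 -19.9 6.6 0.3; 198 134.8 138 1 -19.9 6.6 0.3; 198 134.8 138 1 -19.9 6.6 0.3; 198 134.8 138 1 -19.9 6.6 0.3; 198 134.8 138 1 -19.9 6.6 0.3'; python3 - <<'E'
from h import *
go([654,-81,117.6],96.2,-20)
f=env.grab_frame('scene');save('sc4',f)
cv2.imwrite('pics/sc4c.png',cv2.resize(f['pixels'][140:400,220:560,::-1],None,fx=2,fy=2))
E
```

```text
clock: 14.45
tool_pos: [0.6392, -0.0825, 0.1558]
tool_rot: [0.173, -0.053, 0.983, 0.009]
contact_force: [-0.0, 0.2, -1.1]
grip_width: 0.454
gripper_force: 51.6
at [639.2 -82.5 155.8] shift [ 14.8   1.5 -38.2] turn [-0.  -0.1 -0. ]
```

View pics/sc4c.png

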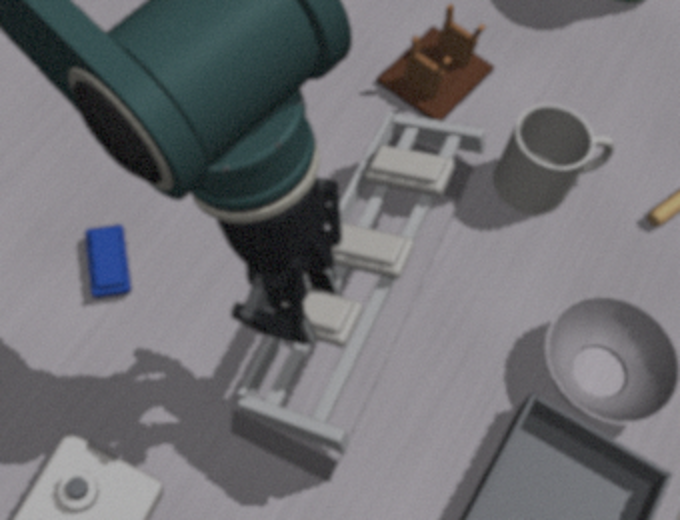

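Two bars lie on the deck at (410,168) and (370,248). The third is held over the right third at (330,312). Lowering it.

```bash
python3 -m handwheel '5 0.5 -13 0 0 0 0.3; 9 1 -26 0 0 0 0.3; 13 1.4 -34 0 0 0 0.3; 14.3 1.5 -37 0 0 0 0.3; 14.3 1.5 -37 0 0 0 0.3; 14.3 1.5 -37 0 0 0 0.3'; python3 -m handwheel '0.4 0 -1.1 0 0 0 0.3; 0.4 0 -1.1 0 0 0 0.3'
```

```text
clock: 15.1
tool_pos: [0.6529, -0.0807, 0.1178]
tool_rot: [0.171, -0.054, 0.984, 0.01]
contact_force: [-24.7, 0.1, 19.1]
grip_width: 0.451
gripper_force: 55.2
clock: 15.3
tool_pos: [0.653, -0.0807, 0.1177]
tool_rot: [0.171, -0.054, 0.984, 0.01]
contact_force: [-39.6, 0.1, 32.2]
grip_width: 0.449
gripper_force: 57.1
```

```bash
python3 -m handwheel '-0.8 0 2.3 0 0 0 0.3; -0.8 0 2.3 0 0 0 0.48; -0.8 0 2.3 0 0 0 0.55; -0.8 0 2.3 0 0 0 0.65; -0.8 0 2.3 0 0 0 0.65; -0.8 0 2.3 0 0 0 0.65; -8 -1 19 0 0 0 0.65; -17 -2 45 0 0 0 0.65; -26 -3 70 0 0 0 0.65; -60 5 95 0 6 0 0.65; -90 15 100 0 12 0 0.65; -120 25 100 0 17 0 0.65'; python3 - <<'E'
from h import *
deck();go([421.5,362.5,100],-1.2)
for n in('scene','top'):
    f=env.grab_frame(n);P=cloud(f);h=cv2.cvtColor(f['pixels'],cv2.COLOR_RGB2HSV)
    m=(P[...,2]>.008)&(P[...,2]<.04)&(abs(P[...,0]-.42)<.1)&(abs(P[...,1]-.36)<.15)&(h[...,1]>60)&(h[...,0]<30)
    print(cv2.minAreaRect((P[m][:,:2]*1000).astype(np.float32)))
E
```

```text
clock: 16.5
tool_pos: [0.5329, -0.0556, 0.2198]
tool_rot: [0.025, -0.051, 0.998, 0.017]
contact_force: [0.6, -0.8, -0.4]
grip_width: 0.648
gripper_force: 0.0
scene bar [ 1.4 94.8] [76. 39.] 1.7 slope [-0.011  0.031] z 24.8
scene bar [-1.7  0.2] [76. 41.] 0.3 slope [-0.007  0.031] z 24.7
scene bar [ -2.6 -93.9] [76. 40.] 0.3 slope [0.005 0.017] z 24.9
top bar [ 3.5 18.3] [22. 75.] 72.6 slope [-0.038 -0.244] z 24.3
top bar [ 2.1 96.5] [76. 40.] 0.5 slope [-0.002  0.023] z 26.0
at [532.6 -54.9 218.4] shift [-111.1  417.4 -118.4] turn [-3.7  0.7 82.8]
((423.576416015625, 361.9267578125), (199.21932983398438, 35.75291442871094), 88.664794921875)
((416.7449645996094, 363.4418029785156), (199.44102478027344, 34.83989715576172), 85.30912017822266)
```

```bash
python3 -m handwheel '-5 35 0 -0.3 0 8 0.65; -10 75 0 -0.7 0.1 16 0.65; -20 115 0 -1 0.2 24 0.65; -30 155 0 -1.4 0.3 32 0.6; -45 200 0 -1.8 0.4 40 0.55; -60 245 0 -2.1 0.4 48 0.5; -75 290 0 -2.5 0.5 56 0.45; -90 330 -20 -2.8 0.5 64 0.45; -100 370 -60 -3.2 0.6 72 0.45; -111 405 -100 -3.6 0.7 80 0.45; -111 417.4 -130 -3.7 0.7 82.8 0.45; -111 417.4 -150 -3.7 0.7 82.8 0.45'; python3 - <<'E'
from h import *
go([421.8,362.3,16],-1.2);print(env.observe()['joints'].round(2))
s=env.observe();f=env.grab_frame('wrist');save('wr5',f);P=cloud(f,s);h=cv2.cvtColor(f['pixels'],cv2.COLOR_RGB2HSV)
m=(P[...,2]>.008)&(P[...,2]<.04)&(h[...,1]>60)&(h[...,0]<30)&(P[...,1]>.285)&(P[...,1]<.39)&(abs(P[...,0]-.42)<.06)
print(cv2.minAreaRect((P[m][:,:2]*1000).astype(np.float32)),np.median(P[m][:,2]))
E
```

```text
clock: 17.9
tool_pos: [0.4218, 0.3633, 0.0629]
tool_rot: [-0.001, -0.701, 0.713, 0.001]
contact_force: [-1.2, -0.1, -0.5]
grip_width: 0.449
gripper_force: 0.0
at [421.8 363.3  62.9] shift [ -0.   -1.  -46.9] turn [ 0.  -0.1 -0.2]
[ 0.66 -0.03  1.89  0.    1.28 -2.46]
((416.5780029296875, 337.56744384765625), (105.1877670288086, 17.661401748657227), 87.38920593261719) 0.022029387844166665
```

View pics/wr5.png

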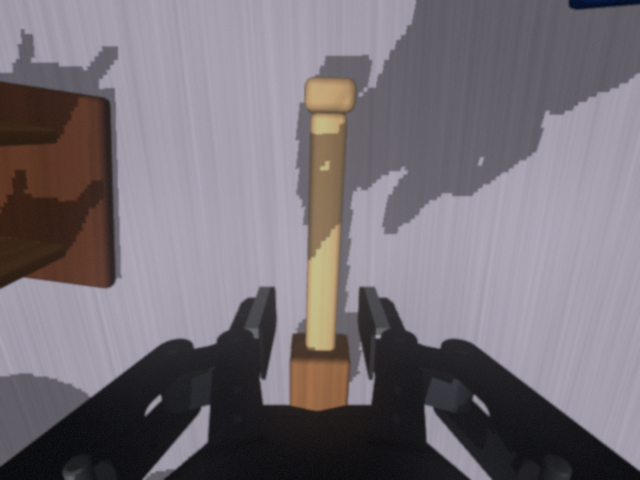

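The wrist view shows the brush handle at (323,240) between the open fingers, the knob at (330,95) and the head beginning at row 335. It is aligned for the grasp.

```bash
python3 -m handwheel '0 -0.5 -25 0 0 0 0.45; 0 -1 -40 0 0 0 0.45; 0 -1 -46 0 0 0 0.45; 0 -1 -46 0 0 0 0.45; 0 -1 -46 0 0 0 0; 0 -1 -46 0 0 0 0; 0 -1 -46 0 0 0 0; 0 -1 -46 0 0 0 0; 0 -1 -46 0 0 0 0; 0 -1 -46 0 0 0 0' 50; python3 - <<'E'
from h import *
z=env.observe()['tool_pos'][2]*1000-15
go([585.3,314,64.5+z+60],170.2)
E
```

```text
clock: 18.95
tool_pos: [0.4237, 0.3612, 0.0217]
tool_rot: [0.001, -0.699, 0.715, 0.0]
contact_force: [1.3, -1.3, 7.5]
grip_width: 0.194
gripper_force: 49.9
at [423.7 361.2  21.7] shift [161.6 -47.2 109.5] turn [-0.1  0.1 -8.5]
```

```bash
python3 -m handwheel '0 0 40 0 0 0 0; 0 0 80 0 0 0 0; 20 -5 115 0 0 -2 0; 55 -15 120 0 0 -4 0; 90 -25 120 0 0 -6 0; 125 -36 120 0 0 -8.5 0; 150 -44 115 0 0 -8.5 0; 161.6 -47.2 112 0 0 -8.5 0; 161.6 -47.2 112 0 0 -8.5 0; 161.6 -47.2 112 0 0 -8.5 0; 161.6 -47.2 112 0 0 -8.5 0'; python3 - <<'E'
from h import *
go([585.3,314,71.2],170.2)
for n in('scene','top'):
    f=env.grab_frame(n);P=cloud(f);h=cv2.cvtColor(f['pixels'],cv2.COLOR_RGB2HSV);save(n+'6',f)
    m=(P[...,2]>.1)&(P[...,2]<.16)&(abs(P[...,0]-.585)<.1)&(abs(P[...,1]-.31)<.15)&(h[...,1]>60)&(h[...,0]<30)
    print(n,m.sum(),cv2.minAreaRect((P[m][:,:2]*1000).astype(np.float32)),np.percentile(P[m][:,2],[5,50,95]))
cv2.imwrite('pics/sc6c.png',cv2.resize(cv2.imread('pics/scene6.png')[40:260,340:560],None,fx=2.5,fy=2.5))
E
```

```text
clock: 20.05
tool_pos: [0.5838, 0.3142, 0.1327]
tool_rot: [0.0, -0.645, 0.764, 0.0]
contact_force: [-0.4, -0.3, -0.9]
grip_width: 0.196
gripper_force: 49.1
at [583.8 314.2 132.7] shift [  1.5  -0.2 -61.5] turn [-0.  -0.  -0.1]
scene 523 ((587.396240234375, 312.88629150390625), (194.953125, 26.15870475769043), 77.75920867919922) [0.12038543 0.13315694 0.14149042]
top 317 ((580.1389770507812, 316.6081237792969), (200.7100830078125, 22.803203582763672), 82.87708282470703) [0.12231298 0.1358266  0.14320937]
```

View pics/sc6c.png

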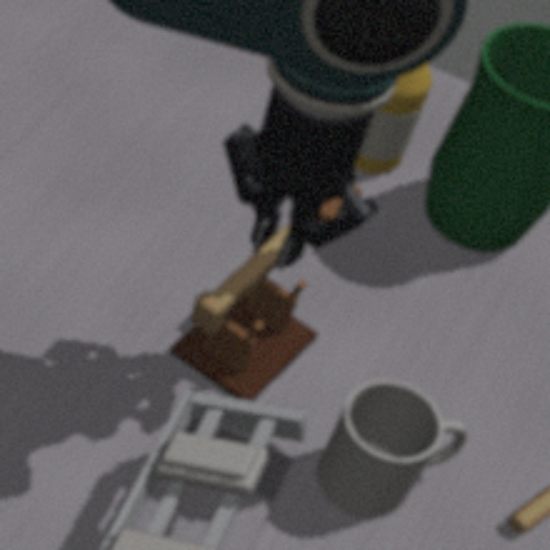

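The crop shows the brush held level above the stand, lined up over both forks, with the knob end at (210,308). Lowering it.

```bash
python3 -m handwheel '1.5 0 -20 0 0 0 0; 1.5 0 -40 0 0 0 0; 1.5 0 -54 0 0 0 0; 1.5 0 -58 0 0 0 0; 1.5 0 -58 0 0 0 0; 1.5 0 -58 0 0 0 0';python3 -m handwheel '0 0 -2 0 0 0 0; 0 0 -2 0 0 0 0'; python3 - <<'E'
from h import *
for n in('scene','top'):
    f=env.grab_frame(n);P=cloud(f);h=cv2.cvtColor(f['pixels'],cv2.COLOR_RGB2HSV);save(n+'7',f)
    m=(P[...,2]>.066)&(P[...,2]<.1)&(abs(P[...,0]-.585)<.1)&(abs(P[...,1]-.31)<.15)&(h[...,1]>60)&(h[...,0]<30)
    q=P[m];print(n,m.sum(),cv2.minAreaRect((q[:,:2]*1000).astype(np.float32)),np.percentile(q[:,2],[5,50,95]),np.polyfit(q[:,1],q[:,2],1))
E
```

```text
clock: 20.75
tool_pos: [0.5864, 0.3139, 0.0753]
tool_rot: [0.0, -0.644, 0.765, 0.0]
contact_force: [0.4, 0.7, -0.7]
grip_width: 0.19
gripper_force: 49.1
clock: 20.95
tool_pos: [0.5862, 0.3137, 0.0727]
tool_rot: [0.0, -0.644, 0.765, 0.0]
contact_force: [0.2, -0.2, -1.3]
grip_width: 0.196
gripper_force: 49.1
scene 493 ((589.7578125, 315.58544921875), (198.94837951660156, 45.01750183105469), 72.13966369628906) [0.06834749 0.07349909 0.08105054] [0.01258    0.07093935]
top 244 ((583.3173828125, 314.64678955078125), (197.52662658691406, 23.542051315307617), 82.20816802978516) [0.06854288 0.07624152 0.0826518 ] [0.00313481 0.07506892]
```

```bash
python3 -m handwheel '0 0 -1.5 0 0 0 0; 0 0 -1.5 0 0 0 0';python3 -m handwheel '0 0 -1 0 0 0 0; 0 0 -1 0 0 0 0'
```

```text
clock: 21.25
tool_pos: [0.5861, 0.3136, 0.0708]
tool_rot: [-0.0, -0.644, 0.765, 0.0]
contact_force: [0.9, 0.4, -0.3]
grip_width: 0.195
gripper_force: 49.2
clock: 21.45
tool_pos: [0.5862, 0.3136, 0.0707]
tool_rot: [0.0, -0.644, 0.765, 0.0]
contact_force: [-4.2, -2.6, 9.3]
grip_width: 0.199
gripper_force: 50.2
```

```bash
python3 -m handwheel '0 0 0.5 0 0 0 0.22; 0 0 0.5 0 0 0 0.3; 0 0 0.5 0 0 0 0.45; 0 0 0.5 0 0 0 0.45; 0 0 0.5 0 0 0 0.45; 0 0 25 0 0 0 0.45; 0 0 65 0 0 0 0.45; 0 0 105 0 0 0 0.45; -30 -30 140 0 0 -5 0.2; -60 -65 150 0 0 -12 0.1; -90 -100 150 0 0 -20 0; -120 -140 150 0 0 -28 0'; python3 - <<'E'
from h import *
deck()
for n in('scene','top'):
    f=env.grab_frame(n);P=cloud(f);h=cv2.cvtColor(f['pixels'],cv2.COLOR_RGB2HSV);save(n+'8',f)
    t=np.radians(-9.7);q=P-[.5853,.314,0];u=q[...,0]*np.cos(t)+q[...,1]*np.sin(t);v=-q[...,0]*np.sin(t)+q[...,1]*np.cos(t)
    m=(P[...,2]>.06)&(P[...,2]<.1)&(abs(u)<.03)&(abs(v)<.13)
    q=np.c_[u[m],v[m],P[m][:,2]]*1000
    print(n,m.sum(),cv2.minAreaRect(q[:,:2].astype(np.float32)),np.polyfit(q[:,1],q[:,2],1))
    for lo in(-80,-60,-20,0,20,40): w=q[(q[:,1]>lo)&(q[:,1]<lo+15)];print(lo,w[:,0].mean().round(1) if len(w) else 0,np.median(w[:,2]).round(1) if len(w) else 0)
go([552.5,-349.6,110],96.7)
cv2.imwrite('pics/sc8c.png',cv2.resize(cv2.imread('pics/scene8.png')[80:380,200:560],None,fx=2,fy=2))
E
```

```text
clock: 22.65
tool_pos: [0.4648, 0.1727, 0.2201]
tool_rot: [0.0, -0.438, 0.899, 0.0]
contact_force: [1.0, -0.0, 0.6]
grip_width: 0.0
gripper_force: 0.0
scene bar [ 1.2 94.7] [76. 40.] 1.6 slope [-0.007  0.025] z 24.8
scene bar [-1.3 -0. ] [77. 40.] 1.1 slope [-0.014  0.02 ] z 24.8
scene bar [ -2.7 -93.8] [76. 39.] 0.6 slope [0.004 0.015] z 24.9
top bar [ -1.1 -93. ] [40. 76.] 89.7 slope [0.    0.017] z 25.9
top bar [-0.6  1.4] [76. 40.] 0.6 slope [-0.003 -0.006] z 25.6
top bar [ 2.1 96.8] [77. 40.] 0.3 slope [-0.002  0.007] z 25.8
scene 1007 ((-1.3300189971923828, 3.5475540161132812), (48.265785217285156, 204.3235626220703), 0.76447993516922) [2.64004189e-02 7.21602933e+01]
-80 3.6 70.6
-60 3.1 70.6
-20 2.7 70.2
0 3.7 70.4
20 0.4 70.7
40 4.8 70.9
top 298 ((3.246090888977051, 65.01056671142578), (34.98793029785156, 75.57041931152344), 4.278975963592529) [6.20746616e-02 7.30610378e+01]
-80 0 0
-60 0 0
-20 0 0
0 0 0
20 19.1 73.6
40 13.6 72.3
at [466.  173.1 220.5] shift [  86.5 -522.7 -110.5] turn [ -0.    0.1 -45.5]
```

View pics/sc8c.png

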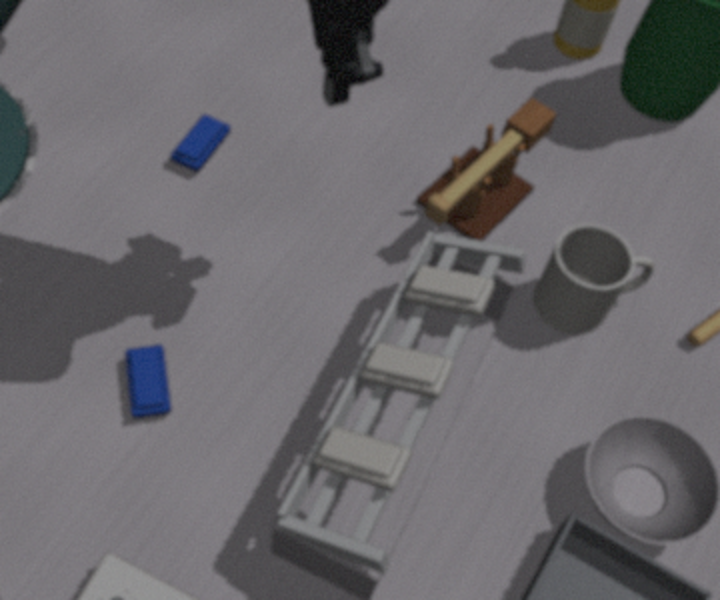

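The crop shows all three bars flat and evenly spaced at (450,290), (407,370) and (362,457). The brush lies level across both forks at (480,175). On to the fan keys.

```bash
python3 -m handwheel '8 -50 0 0 0 -8 0; 16 -100 0 0 0 -16 0; 24 -150 0 0 0 -24 0; 32 -200 0 0 0 -32 0; 40 -250 0 0 0 -40 0; 48 -300 0 0 0 -45.5 0; 56 -350 0 0 0 -45.5 0; 64 -400 -20 0 0 -45.5 0; 75 -450 -40 0 0 -45.5 0; 86 -495 -70 0 0 -45.5 0; 86.5 -522.7 -100 0 0 -45.5 0; 86.5 -522.7 -110 0 0 -45.5 0'; python3 -m handwheel '0 0 0 0 0 0 0; 0 0 0 0 0 0 0'; python3 - <<'E'
from h import *
go([552.5,-349.6,70],96.7)
f=env.grab_frame('scene');save('sc9',f);f=env.grab_frame('wrist');save('wr9',f)
cv2.imwrite('pics/sc9c.png',cv2.resize(cv2.imread('pics/sc9.png')[240:480,120:440],None,fx=2,fy=2))
E
```

```text
clock: 24.05
tool_pos: [0.5526, -0.3517, 0.1051]
tool_rot: [-0.002, -0.058, 0.998, 0.001]
contact_force: [-1.2, 0.6, 0.3]
grip_width: -0.002
gripper_force: 0.0
clock: 24.25
tool_pos: [0.5533, -0.3483, 0.1101]
tool_rot: [0.0, -0.059, 0.998, 0.001]
contact_force: [-0.1, 0.9, 0.2]
grip_width: 0.003
gripper_force: 0.0
at [ 553.3 -348.3  110.1] shift [ -0.8  -1.3 -40.1] turn [-0.1  0.  -0.1]
```

View pics/sc9c.png

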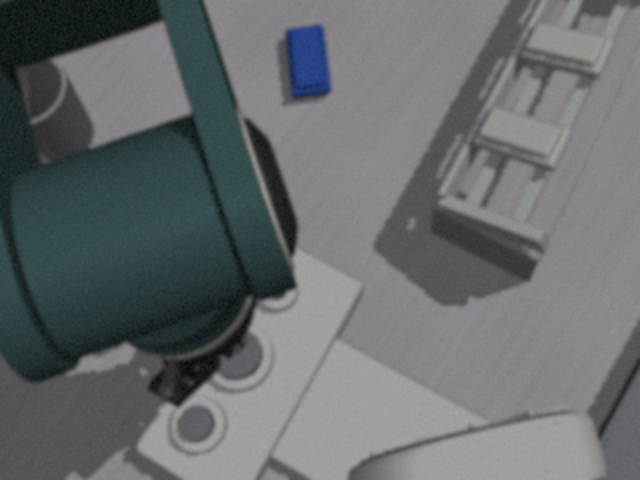

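The crop shows the shut fingers over the large key at (240,355), with the medium key at (197,427) and the small key at (277,290). Probing down.

```bash
python3 -m handwheel '-0.5 -1 -20 0 0 0 0; -0.5 -1 -35 0 0 0 0; -0.5 -1 -38 0 0 0 0; -0.5 -1 -38 0 0 0 0; -0.5 -1 -38 0 0 0 0'; for i in 1; do python3 -m handwheel '0 0 -3 0 0 0 0; 0 0 -3 0 0 0 0'; python3 -m handwheel '0 0 -2 0 0 0 0; 0 0 -2 0 0 0 0';  python3 -m handwheel '0 0 -2 0 0 0 0; 0 0 -2 0 0 0 0'; done | grep -E 'tool_pos|force'
```

```text
clock: 24.85
tool_pos: [0.5525, -0.3501, 0.0728]
tool_rot: [0.001, -0.059, 0.998, 0.0]
contact_force: [-0.3, -0.6, 1.2]
grip_width: 0.001
gripper_force: 0.0
tool_pos: [0.5521, -0.3501, 0.0689]
contact_force: [-0.4, -1.1, -0.1]
gripper_force: 0.0
tool_pos: [0.5522, -0.3502, 0.0668]
contact_force: [-0.1, -1.2, 1.6]
gripper_force: 0.8
tool_pos: [0.5522, -0.3502, 0.0648]
contact_force: [1.0, -0.2, 2.5]
gripper_force: 1.3
```

```bash
(python3 -m handwheel '0 0 -2 0 0 0 0; 0 0 -2 0 0 0 0'; python3 -m handwheel '0 0 -1 0 0 0 0; 0 0 -1 0 0 0 0'; python3 -m handwheel '0 0 -1 0 0 0 0; 0 0 -1 0 0 0 0') | grep -E 'tool_pos|contact'
```

```text
tool_pos: [0.5522, -0.3502, 0.0628]
contact_force: [0.6, -0.4, 3.2]
tool_pos: [0.5522, -0.3502, 0.062]
contact_force: [1.1, -0.7, 4.4]
tool_pos: [0.5523, -0.3502, 0.0619]
contact_force: [-4.3, 1.7, 11.8]
```

The large key bottomed out at z=62 mm with a force jump. Now the medium key, twice.

```bash
(python3 -m handwheel '0 0 10 0 0 0 0; 0 0 25 0 0 0 0; 4 -30 25 0 0 0 0; 7.7 -60.6 25 0 0 0 0; 7.7 -60.6 25 0 0 0 0; 7.7 -60.6 12 0 0 0 0; 7.7 -60.6 8 0 0 0 0; 7.7 -60.6 4 0 0 0 0; 7.7 -60.6 1 0 0 0 0; 7.7 -60.6 0 0 0 0 0; 7.7 -60.6 0 0 0 0 0'; python3 -m handwheel '0 0 -0.5 0 0 0 0; 0 0 -0.5 0 0 0 0'; python3 -m handwheel '0 0 5 0 0 0 0; 0 0 12 0 0 0 0; 0 0 15 0 0 0 0; 0 0 15 0 0 0 0; 0 0 15 0 0 0 0')|grep -E 'tool_pos|contact'
```

```text
tool_pos: [0.5598, -0.41, 0.0619]
contact_force: [-7.0, 5.6, 11.2]
tool_pos: [0.5599, -0.4101, 0.0618]
contact_force: [-8.4, 7.1, 15.0]
tool_pos: [0.5598, -0.4106, 0.0751]
contact_force: [-0.7, -1.2, 0.5]
```

```bash
(python3 -m handwheel '0 0 -6 0 0 0 0; 0 0 -10 0 0 0 0; 0 0 -14 0 0 0 0; 0 0 -15 0 0 0 0; 0 0 -15 0 0 0 0; 0 0 -15 0 0 0 0'; python3 -m handwheel '0 0 10 0 0 0 0; 0 0 25 0 0 0 0; -5 40 25 0 0 0 0; -10 80 25 0 0 0 0; -14.5 122.3 25 0 0 0 0; -14.5 122.3 25 0 0 0 0; -14.5 122.3 25 0 0 0 0; -14.5 122.3 25 0 0 0 0') | grep -E 'tool_pos|contact'; python3 - <<'E'
from h import *
go([545.3,-288.3,70],96.7)
f=env.grab_frame('top');P=cloud(f);X,Y,Z=P[...,0],P[...,1],P[...,2]
k=(abs(X-.56)<.08)&(abs(Y+.41)<.03)&(Z>.05)&(Z<.064);print(np.median(P[k],0) if k.any() else 0)
E
```

```text
tool_pos: [0.5599, -0.4108, 0.0617]
contact_force: [-6.0, 5.4, 18.5]
tool_pos: [0.5455, -0.2891, 0.0857]
contact_force: [-0.2, -0.3, 0.2]
at [ 545.5 -289.1   85.7] shift [ -0.2   0.8 -15.7] turn [-0.  0. -0.]
0
```

```bash
(python3 -m handwheel '0 0.5 -12 0 0 0 0; 0 0.5 -18 0 0 0 0; 0 0.5 -22 0 0 0 0; 0 0.5 -24 0 0 0 0; 0 0.5 -24 0 0 0 0';python3 -m handwheel '0 0 -1 0 0 0 0; 0 0 -1 0 0 0 0; 0 0 -1 0 0 0 0';python3 -m handwheel '0 0 10 0 0 0 0; 0 0 50 0 0 0 0; -20 20 90 0 0 0 0; -60 50 110 0 0 0 0; -100 80 120 0 0 0 0; -130 90 120 0 0 0 0; -130 90 120 0 0 0 0') | grep -E 'tool_pos|contact'; python3 - <<'E'
from h import *
deck();s=env.observe();print(s['contact_force'])
f=env.grab_frame('scene');save('sc10',f)
E
```

```text
tool_pos: [0.5451, -0.2883, 0.0619]
contact_force: [-6.6, 0.5, 9.8]
tool_pos: [0.5451, -0.2884, 0.0617]
contact_force: [-10.9, 3.0, 19.9]
tool_pos: [0.4131, -0.1967, 0.1812]
contact_force: [0.5, -0.5, 0.1]
scene bar [ 1.4 95.2] [77. 40.] 1.4 slope [-0.009  0.031] z 24.9
scene bar [-1.6  0.3] [76. 40.] 0.0 slope [-0.006  0.03 ] z 24.8
scene bar [ -2.4 -94. ] [77. 40.] 1.7 slope [0.006 0.02 ] z 24.9
top bar [ -1.1 -93.1] [76. 40.] 0.1 slope [0.002 0.01 ] z 25.9
top bar [-0.7  1.3] [76. 40.] 0.6 slope [ 0.005 -0.006] z 25.7
top bar [ 2.5 96.5] [76. 40.] 0.3 slope [-0.009  0.004] z 25.9
[-0.28056526 -0.4321321  -0.60940507]
```

View pics/sc10.png

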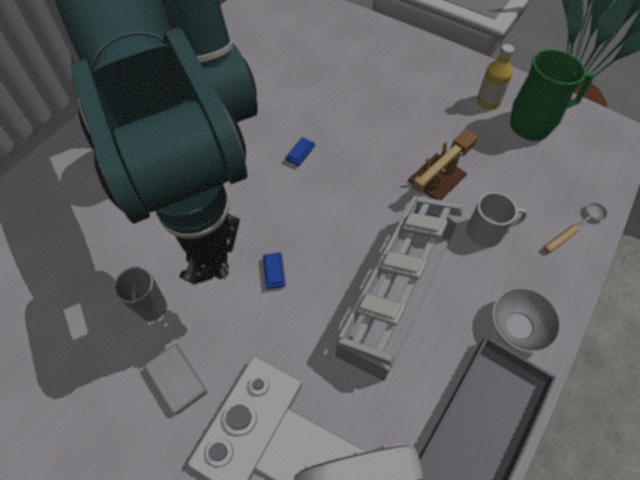

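The scene shows three bars on the rack at (427,223), (404,263) and (381,306), and the brush on its stand at (445,167). The keys are up at (258,383), (239,419) and (218,453), the bystanders have not moved, and the arm is clear. Handing in.

```bash
python3 -c "
from bench import env
print(env.hand_in())"
```

```text
the job is handed in; nothing more can be done
None
```

The job is handed in, with no verdict shown: all three soap bars found are on the rack, the brush is on its stand, and the keys were pressed large once, medium twice, small once, each bottoming out.

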